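# Click the lamp's filter selector round to green and open the shutter

### The arm

A 6-joint arm with a two-finger parallel gripper is mounted at the origin on the work surface. World frame = base frame: x ahead of the robot, y to its left, z up, the work surface at z = 0. Lengths are in m, angles in rad, forces in N, time in s.
With the tool pointing down it reaches from about 0.275 to 0.725 m from the base axis. Payload 5.6 kg.
Tool frame: the origin (TCP) lies at the very end of the fingers, on their centre line; the grasp point (between the pads) lies 19 mm behind it; y points along the fingers, z is the direction in which the jaws open and shut, and the axes are right-handed (so a half turn about y gives the same grasp; the last joint's range is limited). The gripper opens to 85 mm and grips with 20 to 120 N. Pads are 22 mm wide; open, the fingers measure 114 mm over their backs; the gripper's body (76 mm by 85 mm) begins 54 mm behind the grasp point. The pads swing forward as they close: fully open they stand 13 mm farther back than shut.
Start: joints at [1.493, 0.255, 0.108, 0, -1.424, -0.285], TCP at [0.195, 0.514, 0.231] pointing down, gripper open.
Joint ranges: [-2.95, 2.95], [-1.21, 1.97], [-1.09, 1.5], [-2.87, 1.71], [-2.94, -0.07], [-3.05, 3.05]. Speed limits (rad/s): [2.57, 2.57, 3.14, 3.14, 3.14, 3.14].

### API

Orientations are given as [roll, pitch, yaw] about the fixed x, y, z axes, in that order (R = Rz(yaw) Ry(pitch) Rx(roll)).
In Python, from cell import ctrl gives the robot as it stands. The module is installed in compiled form; this text tells all that it offers. Calls block until the motion is done:
- ctrl.move_to(position, orientation): joint-space move of the TCP to a pose.
- ctrl.move_linear(position, vel=0.15, rot=None): straight line of the TCP; rot=None keeps the orientation; vel is the mean speed in m/s.
- ctrl.set_joints(angles): joint-space move.
- ctrl.gripper_to(opening): finger opening in m; the grip force is fixed at half the most; returns when the fingers have stopped.
- ctrl.dwell(seconds).
- ctrl.solve_ik(position, orientation): joint angles nearest the present ones, or None.
- ctrl.grab_frame(name): name is "side" or "top"; returns a dict with "frame" (420x560x3 uint8, blue, green, red), "intrinsics" (3x3 intrinsics, pixels), "camera_from_world" (4x4, takes a point from world to camera coordinates). Camera axes: x right, y down, z forward; pixel columns grow to the right and rows downward; lengths in m; the calibration is good to about 2 mm. A picture is of the moment at which its call begins. There is no depth.
A pose or a line that the arm cannot do raises ctrl.MotionError and nothing moves.
- ctrl.finish_job(): hands the job in, once; it reports no verdict.
Readings, each from a call of its own:
- ctrl.read_clock(): time.
- ctrl.read_joint_pos(): joint angles.
- ctrl.read_joint_velocities(): joint speeds.
- ctrl.read_joint_torque(): joint torques, N m.
- ctrl.read_eef_pos(): TCP position.
- ctrl.read_ee_rot(): TCP orientation.
- ctrl.read_ft_force(): force on the tool from outside, world axes, zero at the start.
- ctrl.read_wrist_torque(): the same for the moment, N m.
- ctrl.read_gripper_width(): finger opening in m.
Only numpy, scipy, OpenCV 4.12 (cv2) and the standard library are available. Lean on these libraries where they do the work, as an engineer would, in place of code of your own. Each camera call takes 0.05 s, during which the arm holds its last target.

### The job

On the white microscope lamp unit, push the black pointer lever of the filter selector clockwise (seen from above) with a fingertip, click by click, until it rests in the click at the green dot, without going past it. Only then press the round white shutter button fully down and let it come back up. Push gently: never pinch or force the selector, and leave the dish, the bottle and the tip box where they stand.

Things in the scene. Friction and masses are not known exactly. Their poses are not given: they have to be found in the camera images.
- unit: White lamp control unit, a fixed box 220 x 300 x 70 mm (x, y, z of its own frame), origin at the centre of its underside; its flat top is 70 mm above the origin. The selector axis stands at (0, +45) mm on it, the shutter button at (-30, -95) mm.
- selector (a joint): Filter selector angle (rad), growing clockwise seen from above. Six click places 0.524 apart, at 0, 0.524 ... 2.618; stops 0.17 outside the end ones. Starts in the first or second place. Past half-way between two places it snaps on into the next by itself, ahead of the finger; 2 to 3 N at the lever's end does it. At 0 the pointer lies 75 deg anticlockwise of the unit's +x.
- selector_axis (a point): On the vertical turning axis, at the hub's top, 35 mm above the unit's top; it turns with the selector: x along the pointer lever, z up. Black hub 38 mm across; black lever 12 mm wide, white line on top, reaching 48 mm from the axis, from 11 to 35 mm above the unit's top. To turn it clockwise push its +y side towards -y.
- pointer_tip (a point): Outer end of the pointer lever, at its top, 48 mm from the axis.
- pointer_aim (a point): Point 62 mm from the axis that the pointer aims at, near the panel surface: over the dot of the chosen place when the selector rests in its click.
- dot_green: Green dot on the unit's top, 18 mm across, 2 mm high, origin at the centre of its underside. Dots lie at the click places 62 mm from the selector axis: a black one at the first place, a white one at the second, then green, blue, yellow and red in an order that changes.
- shutter_top (a point): Centre of the top of the white round shutter button, 28 mm across, sprung, in a dark housing on the unit's top; it is pushed straight down 6 mm with about 4 N.
- shutter (a joint): How far the shutter button is pressed (m): 0 up, 0.006 fully down.
- dish: Loose clear lidded culture dish, 60 mm across, 15 mm high, standing on the unit's top; origin at the centre of its underside. To be left alone.
- bottle_mid (a point): Half-way up the loose amber bottle, 54 mm across, 105 mm high, standing on the bench to the +y side of the unit. To be left alone.
- tipbox: Loose blue tip box with clear lid, about 87 x 62 x 65 mm, standing on the bench to the -y side of the unit; origin at the centre of its underside. To be left alone.

How it is judged:
On the way, in this order (a step that is already met when the one before it is completed fails the run):
1. the pointer is at the green dot (horizontal distance between pointer_aim and dot_green below 0.008 m and velocity of joint selector below 0.3 rad/s), for 0.2 s.
2. the shutter button is pressed down (horizontal distance between pointer_aim and dot_green below 0.008 m and value of joint shutter above 0.0045 m), for 0.05 s.
At the end, for the whole second after the job is handed in: The selector is at rest with its pointer aimed at the green dot (within 8 mm at the dot), the shutter button has been pressed (at least 4.5 of its 6 mm) after that and is up again, and the dish, bottle and tip box are within 15 mm of where they stood (horizontal distance between pointer_aim and dot_green below 0.008 m and velocity of joint selector between -0.05 and 0.05 rad/s and value of joint shutter below 0.0015 m and distance of each of bottle_mid, dish, tipbox from where it was at the start of the episode below 0.015 m); the robot touches nothing.
It fails at once if the selector is turned past the green dot towards the next click (y of dot_green in the frame of selector_axis above 0.021 m).
It fails at once if the shutter button is pressed before the pointer is at the green dot (value of joint shutter above 0.003 m and horizontal distance between pointer_aim and dot_green above 0.01 m).
It fails at once if the selector is pinched or forced (more than 15 N) (contact force between the fingers and selector above 15 N).
It fails at once if the bottle, the dish or the tip box is moved more than 15 mm (distance of any of bottle_mid, dish, tipbox from where it was at the start of the episode above 0.015 m).
It also fails if it takes over 58 s, if anything falls off the work surface, if the arm or the gripper's body presses on something with over 40 N, if the wrist force passes 120 N, or if a joint passes its speed limit or range.

## Working session

There is one attempt and no reset: what is moved stays moved. The work goes in short steps, each a Python script; the robot and the scene stay as the last script left them, time stands still between calls to the robot, and variables do not carry over. Pictures are saved under pics/ and viewed, and the job is handed in when it is done.

```bash
mkdir -p pics; python3 - <<'E'
from cell import ctrl
import cv2,numpy as np
for n in("top","side"):
    f=ctrl.grab_frame(n); cv2.imwrite(f"pics/{n}0.png",f["frame"]); np.savez(f"{n}0.npz",**f)
    print(n,f["intrinsics"],np.round(f["camera_from_world"],3))
print(ctrl.read_clock(),ctrl.read_ee_rot(),ctrl.read_eef_pos(),ctrl.read_ft_force(),ctrl.read_gripper_width())
E
```

```text
top [[437.44751608   0.         279.93179341]
 [  0.         437.44751608 213.53452757]
 [  0.           0.           1.        ]] [[ 0.012 -1.     0.024  0.009]
 [-0.991 -0.015 -0.13   0.621]
 [ 0.13  -0.022 -0.991  1.006]
 [ 0.     0.     0.     1.   ]]
side [[449.20687715   0.         278.7539195 ]
 [  0.         449.20687715 208.31232956]
 [  0.           0.           1.        ]] [[ 0.99  -0.139  0.019 -0.612]
 [-0.079 -0.662 -0.746  0.121]
 [ 0.116  0.737 -0.666  0.826]
 [ 0.     0.     0.     1.   ]]
0.1 [-1.56910232e+00  7.47337996e-05  2.77874146e+00] [0.19498399 0.51380084 0.23048869] [-0.62972969  0.03086174  0.16287546] 0.08533882063072541
```

View pics/top0.png

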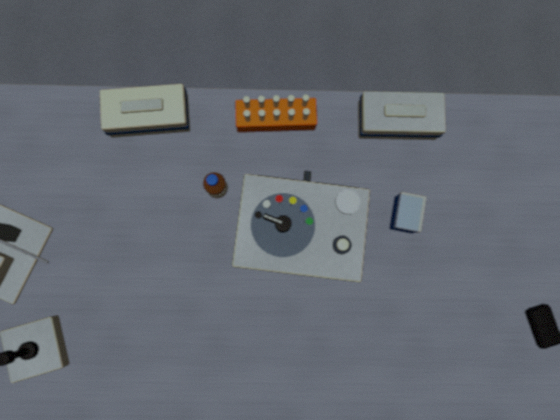

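View pics/side0.png

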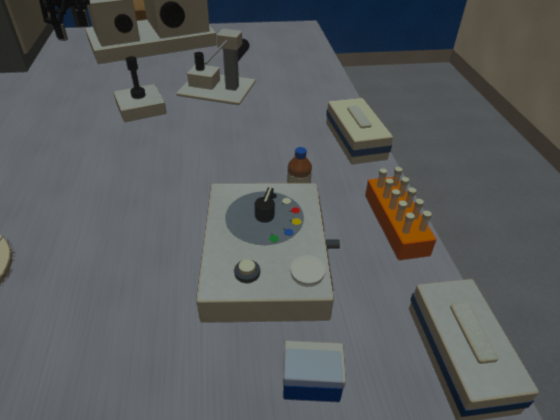

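The top view shows the pointer at the first place (258,214). The dots run clockwise white (267,204), red, yellow, blue, green (309,221), so green is the last place, 5 clicks on. The button is at (343,244), the dish at (348,202), the bottle at (215,184) and the tip box at (410,212). Next I measure.

```bash
cat > h.py <<'E'
import numpy as np,cv2
def load(n): return dict(np.load(n+'.npz'))
def cast(f,uv,z):
    K=f["intrinsics"];T=f["camera_from_world"];R=T[:3,:3];c=-R.T@T[:3,3]
    d=R.T@np.linalg.inv(K)@np.array([uv[0],uv[1],1.]);return c+d*(z-c[2])/d[2]
def proj(f,p):
    q=f["camera_from_world"][:3]@np.r_[p,1];q=f["intrinsics"]@q;return q[:2]/q[2]
E
python3 - <<'E'
from h import *
boxes={'top0':(235,185,325,265),'side0':(215,180,325,255)}
for n in('top0','side0'):
    f=load(n);im=f['frame'];x0,y0,x1,y1=boxes[n]
    hsv=cv2.cvtColor(im,cv2.COLOR_BGR2HSV).astype(int);H,S,V=[hsv[...,i] for i in range(3)]
    reg=np.zeros(H.shape,bool);reg[y0:y1,x0:x1]=1
    col={'red':((H<8)|(H>172))&(S>130),'yel':(H>20)&(H<35)&(S>130),'grn':(H>45)&(H<80)&(S>120),'blu':(H>105)&(H<125)&(S>140)}
    for k,m in col.items():
        m=(m&reg&(V>50)).astype(np.uint8);c,l,s,ce=cv2.connectedComponentsWithStats(m)
        if c>1:
            i=1+np.argmax(s[1:,4]);print(n,k,s[i,4],ce[i].round(1),cast(f,ce[i],.072).round(4))
    # unit top
    m=((V>110)&(S<60)).astype(np.uint8)
    if n=='top0':
        cs=cv2.findContours(m,cv2.RETR_EXTERNAL,cv2.CHAIN_APPROX_SIMPLE)[0]
        for c in cs:
            if cv2.contourArea(c)>5000: 
                r=cv2.minAreaRect(c);b=cv2.boxPoints(r);print(cv2.contourArea(c),b)
                for p in b: print(cast(f,p,.07).round(4))
    cv2.imwrite(f'pics/{n}z.png',cv2.resize(im[y0-15:y1+35,x0-15:x1+75],None,fx=4,fy=4,interpolation=cv2.INTER_CUBIC)[:600,:800])
E
```

```text
top0 red 38 [278.8 198. ] [0.6528 0.021  0.072 ]
top0 yel 36 [292.4 199.9] [ 0.649  -0.0108  0.072 ]
top0 grn 35 [309.1 220.7] [ 0.6008 -0.0499  0.072 ]
top0 blu 39 [303.3 207.9] [ 0.6304 -0.0363  0.072 ]
179026.5 [[-1.0256417e-14  8.4000000e+01]
 [ 5.5900000e+02  8.4000000e+01]
 [ 5.5900000e+02  4.1900000e+02]
 [ 0.0000000e+00  4.1900000e+02]]
[0.9173 0.6877 0.07  ]
[ 0.9479 -0.6638  0.07  ]
[ 0.1659 -0.6076  0.07  ]
[0.1603 0.6166 0.07  ]
side0 red 42 [295.2 209.7] [0.6512 0.0205 0.072 ]
side0 yel 47 [296.1 221.2] [ 0.6476 -0.0117  0.072 ]
side0 grn 51 [273.2 238. ] [ 0.5992 -0.0502  0.072 ]
side0 blu 44 [288.2 231.6] [ 0.6285 -0.0372  0.072 ]
```

View pics/top0z.png

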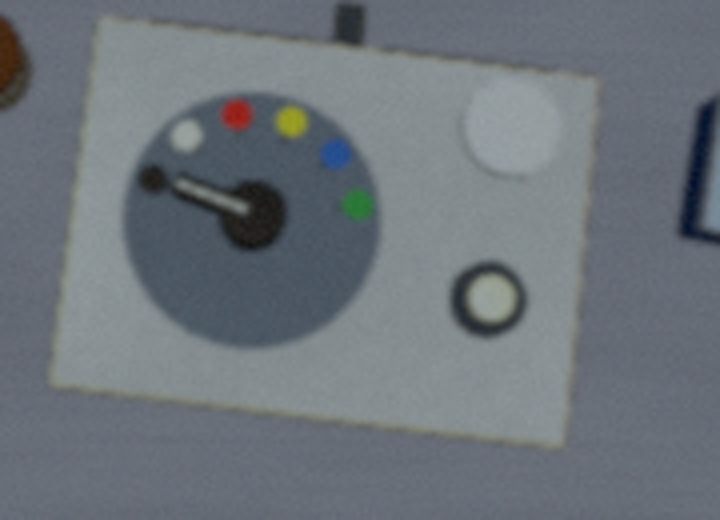

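View pics/side0z.png

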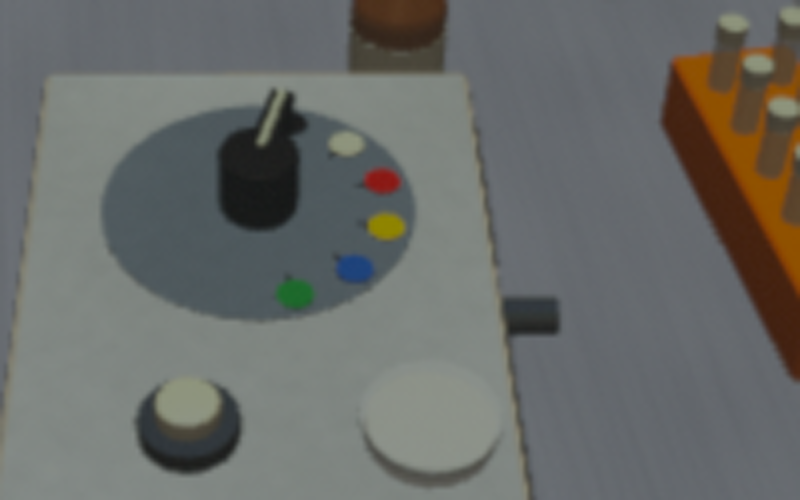

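```bash
cat >> h.py <<'E'
D=np.array([[.062*np.cos(np.radians(75-30*k)),.045+.062*np.sin(np.radians(75-30*k))] for k in (2,3,4,5)])
def fit(A,B):
    a,b=A.mean(0),B.mean(0);U,S,V=np.linalg.svd((A-a).T@(B-b));R=(U@V).T
    return np.arctan2(R[1,0],R[0,0]),b-R@a,R
E
python3 - <<'E'
from h import *
P={'top':[[.6528,.021],[.649,-.0108],[.6304,-.0363],[.6008,-.0499]],'side':[[.6512,.0205],[.6476,-.0117],[.6285,-.0372],[.5992,-.0502]]}
t,s=load('top0'),load('side0')
avg=(np.array(P['top'])+np.array(P['side']))/2
for n,B in(*P.items(),('avg',avg)):
    y,o,R=fit(D,np.array(B));print(n,np.degrees(y).round(2),o.round(4),((D@R.T+o-B)*1e3).round(1).tolist())
    ax=o+R@[0,.045];bt=o+R@[-.03,-.095];print(' axis',ax.round(4),'btn',bt.round(4))
print('unit corners proj',[[proj(f,np.r_[o+R@[sx*.11,sy*.15],.07]).round(1).tolist() for sx in(-1,1) for sy in(-1,1)] for f in(t,s)])
# button top, triangulate: top px from zoom, side px
T=[f['intrinsics']@f['camera_from_world'][:3] for f in(t,s)]
x0,y0=235-15,185-15; a=np.array([x0+491/4,y0+298/4]); x0,y0=200,165; b=np.array([x0+188/4,y0+402/4])
X=cv2.triangulatePoints(T[0],T[1],a,b);X=(X[:3]/X[3]).ravel();print('btn tri',X.round(4),a,b)
print('hub top', cast(t,(220+252/4,170+214/4),.105).round(4), 'hub side',cast(s,(200+258/4,165+155/4),.105).round(4))
h=cast(t,(220+246/4,170+209/4),.105);l=cast(t,(220+178/4,170+182/4),.105);print('lever ang top',np.degrees(np.arctan2(*(l-h)[[1,0]])))
print('dish',cast(t,(220+512/4,170+126/4),.085).round(4),'bottle cap',cast(t,(211,180),.105).round(4))
from cell import ctrl
for k in range(6):
  for off in(0,90,180,-90):
    a=y+np.radians(75-30*k);p=ax+.042*np.array([np.cos(a),np.sin(a)])
    q=ctrl.solve_ik([*p,.088],[-np.pi/2,0,a+np.radians(off)])
    print(k,off,None if q is None else np.round(q,2).tolist())
E
```

```text
top -6.18 [ 0.5865 -0.0331] [[-0.1, 0.1], [0.2, 0.0], [-0.1, -0.4], [0.1, 0.3]]
 axis [0.5914 0.0116] btn [ 0.5465 -0.1243]
side -6.41 [ 0.5849 -0.0336] [[-0.0, -0.1], [0.0, 0.2], [0.1, -0.1], [-0.1, 0.0]]
 axis [0.5899 0.0111] btn [ 0.5444 -0.1246]
avg -6.3 [ 0.5857 -0.0334] [[-0.1, 0.0], [0.1, 0.1], [-0.0, -0.3], [0.0, 0.1]]
 axis [0.5906 0.0114] btn [ 0.5455 -0.1245]
unit corners proj [[[361.4, 282.7], [231.1, 266.6], [370.5, 188.8], [243.9, 172.9]], [[195.4, 300.7], [211.2, 182.1], [334.5, 299.0], [317.0, 181.7]]]
btn tri [ 0.5456 -0.1249  0.0898] [342.75 244.5 ] [247.  265.5]
hub top [0.5897 0.0115 0.105 ] hub side [0.5901 0.0074 0.105 ]
lever ang top 69.05601199512348
dish [ 0.6451 -0.1385  0.085 ] bottle cap [0.686  0.1751 0.105 ]
0 0 [0.34, 0.45, 0.01, 0.0, -1.14, -0.71]
0 90 [0.34, 0.45, 0.01, 0.0, -1.14, 0.86]
0 180 [0.34, 0.45, 0.01, 0.0, -1.14, 2.43]
0 -90 [0.34, 0.45, 0.01, -0.0, -1.14, -2.28]
1 0 [0.31, 0.48, 0.06, 0.0, -1.16, -1.21]
1 90 [0.31, 0.48, 0.06, 0.0, -1.16, 0.37]
1 180 [0.31, 0.48, 0.06, 0.0, -1.16, 1.94]
1 -90 [0.31, 0.48, 0.06, 0.0, -1.16, -2.78]
2 0 [0.27, 0.49, 0.09, -0.0, -1.17, -1.69]
2 90 [0.27, 0.49, 0.09, 0.0, -1.17, -0.12]
2 180 [0.27, 0.49, 0.09, 0.0, -1.17, 1.45]
2 -90 [0.27, 0.49, 0.09, 0.0, -1.17, 3.02]
3 0 [0.24, 0.48, 0.08, -0.0, -1.16, -2.18]
3 90 [0.24, 0.48, 0.08, 0.0, -1.16, -0.61]
3 180 [0.24, 0.48, 0.08, 0.0, -1.16, 0.96]
3 -90 [0.24, 0.48, 0.08, 0.0, -1.16, 2.53]
4 0 [0.22, 0.46, 0.04, -0.0, -1.15, -2.68]
4 90 [0.22, 0.46, 0.04, 0.0, -1.15, -1.11]
4 180 [0.22, 0.46, 0.04, 0.0, -1.15, 0.46]
4 -90 [0.22, 0.46, 0.04, 0.0, -1.15, 2.03]
5 0 None
5 90 [0.21, 0.43, -0.02, -0.0, -1.13, -1.63]
5 180 [0.21, 0.43, -0.02, 0.0, -1.13, -0.06]
5 -90 [0.21, 0.43, -0.02, 0.0, -1.13, 1.51]
```

Both views agree to 2 mm and the dots fit the given circle to 0.3 mm. The pointer is at 69 deg, matching place 0. Now I close the fingers and go to the free side of the lever.

```bash
cat >> h.py <<'E'
YAW=np.radians(-6.3);AX=np.array([.5906,.0114]);BTN=np.array([.5455,-.1245])
def pose(s,d,z,r=.042):
    th=YAW+np.radians(75)-s;u=np.array([np.cos(th),np.sin(th)]);n=np.array([-u[1],u[0]])
    return [*(AX+r*u+d*n),z],[-np.pi/2,0,th+np.pi/2]
def tang(F,s):
    th=YAW+np.radians(75)-s;return -F[0]*np.sin(th)+F[1]*np.cos(th)
def snap(ctrl,tag,crop=None):
    for n in("top","side"):
        f=ctrl.grab_frame(n);np.savez(f"{n}_{tag}.npz",**f)
        x0,y0,x1,y1={'top':(220,165,400,290),'side':(190,160,340,310)}[n]
        cv2.imwrite(f"pics/{n}_{tag}.png",cv2.resize(f["frame"][y0:y1,x0:x1],None,fx=4,fy=4,interpolation=cv2.INTER_CUBIC))
E
python3 - <<'E'
from h import *
from cell import ctrl
ctrl.gripper_to(0.0);print(ctrl.read_clock(),ctrl.read_gripper_width())
p,r=pose(0,.032,.2);ctrl.move_to(p,r);print(ctrl.read_clock())
p,r=pose(0,.032,.089);ctrl.move_linear(p,.12,r)
print(ctrl.read_clock(),p,ctrl.read_eef_pos(),ctrl.read_ft_force());snap(ctrl,'a')
E
```

```text
0.8667 0.0001356693962172518
2.9917
4.0667 [np.float64(0.5760424323971275), np.float64(0.062155070933728365), 0.089] [0.57667979 0.06233886 0.08991186] [-1.3228209  -0.73885241 -0.10120566]
```

View pics/side_a.png

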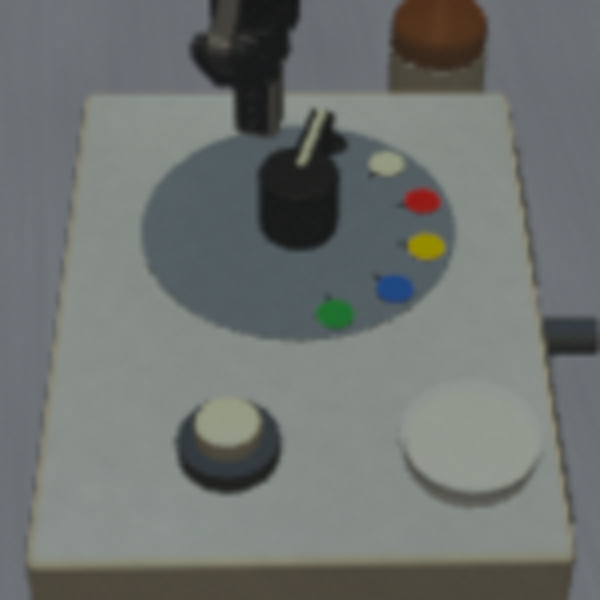

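View pics/top_a.png

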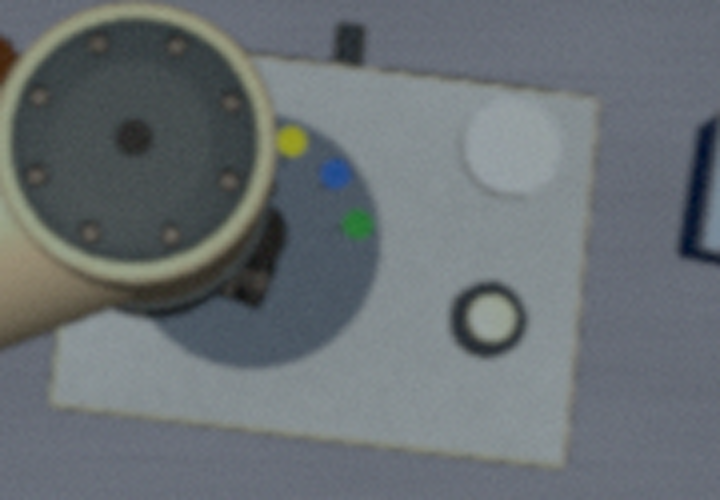

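The side view shows the closed fingertips (about 258,130 in the crop) standing free on the anticlockwise side of the lever (315,130), with the lever unmoved. Next is the first click, with force logging.

```bash
cat >> h.py <<'E'
def push(ctrl,s0,s1,ds=.05,d=.017,z=.089,lim=8,base=None):
    log=[]
    b=np.array(ctrl.read_ft_force()) if base is None else base
    for s in np.linspace(s0,s1,int(np.ceil(abs(s1-s0)/ds))+1)[1:]:
        p,r=pose(s,d,z);ctrl.move_linear(p,.04,r)
        F=np.array(ctrl.read_ft_force())-b;f=tang(F,s);log.append((round(float(s),2),round(float(f),1)))
        if np.hypot(*F[:2])>lim: print('LIMIT',F);break
    print(log,ctrl.read_clock());return log
E
python3 - <<'E'
from h import *
from cell import ctrl
b=np.array(ctrl.read_ft_force())
for d in(.026,.021,.019,.017):
    p,r=pose(0,d,.089);ctrl.move_linear(p,.04,r);print(d,tang(np.array(ctrl.read_ft_force())-b,0).round(2))
push(ctrl,0,.34,base=b)
snap(ctrl,'b')
E
```

```text
0.026 0.75
0.021 0.96
0.019 0.15
0.017 0.41
[(0.05, 1.9), (0.1, 1.4), (0.15, 2.4), (0.19, 0.9), (0.24, 0.3), (0.29, -0.1), (0.34, -0.4)] 6.9917
```

View pics/side_b.png

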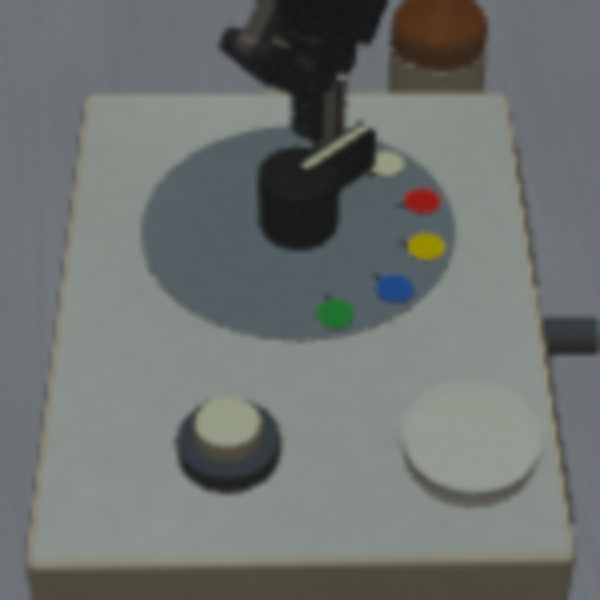

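The lever has snapped to the white dot (second place), with a peak force of about 2.4 N. I continue with clicks 2 to 4 and check after each.

```bash
python3 - <<'E'
from h import *
from cell import ctrl
ims=[]
s=.34
for k in(1,2,3):
    e=.524*k+.33;l=push(ctrl,s,e,base=np.array([-1.0,-.5,0]));s=e;ctrl.dwell(.2)
    snap(ctrl,f'c{k}');ims.append(cv2.imread(f'pics/side_c{k}.png')[60:400,100:500])
    if max(abs(x[1]) for x in l)>8:break
cv2.imwrite('pics/c.png',cv2.resize(np.hstack(ims),None,fx=.66,fy=.66))
print(ctrl.read_clock())
E
```

```text
[(0.39, -0.6), (0.43, -1.0), (0.48, 0.2), (0.53, 0.2), (0.57, 0.9), (0.62, 1.5), (0.67, 2.3), (0.71, 1.4), (0.76, 0.1), (0.81, 0.7), (0.85, 0.3)] 9.8417
[(0.9, 0.3), (0.95, 0.1), (1.0, 1.2), (1.04, 0.3), (1.09, 0.8), (1.14, 1.2), (1.19, 2.2), (1.24, 2.4), (1.28, 1.0), (1.33, 1.4), (1.38, 0.9)] 12.8917
[(1.43, 0.4), (1.47, 0.8), (1.52, 0.1), (1.57, 0.0), (1.62, 1.2), (1.66, 3.2), (1.71, 3.3), (1.76, 2.4), (1.81, 1.7), (1.85, 1.0), (1.9, 1.0)] 15.9417
16.2417
```

View pics/c.png

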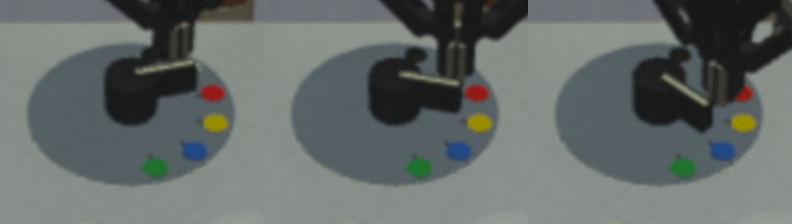

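The pointer went red, then yellow, then blue, with peaks up to 3.3 N. Now the last click, stopping just after the snap.

```bash
python3 - <<'E'
from h import *
from cell import ctrl
push(ctrl,1.902,2.096+.27,ds=.04,base=np.array([-.7,0,0]));ctrl.dwell(.2)
snap(ctrl,'d')
E
```

```text
[(1.94, 0.3), (1.98, 0.5), (2.02, -0.2), (2.06, 1.2), (2.1, 0.1), (2.13, 0.2), (2.17, 1.6), (2.21, 1.4), (2.25, 2.5), (2.29, 2.4), (2.33, 1.7), (2.37, 0.7)] 19.2417
```

View pics/side_d.png

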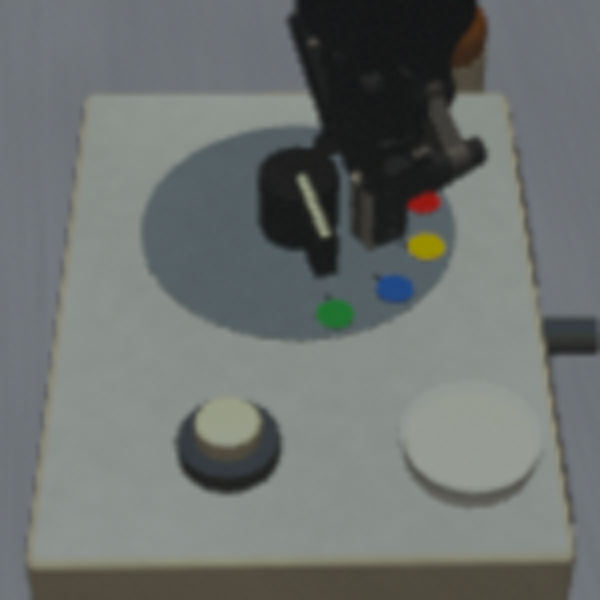

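The pointer (tip about 325,245) now aims at the green dot (336,314) and the finger stands clear behind it. I back off, lift, and measure the lever angle with the arm out of the way.

```bash
python3 - <<'E'
from h import *
from cell import ctrl
p,r=pose(2.366,.024,.089);ctrl.move_linear(p,.06,r)
p,r=pose(2.366,.024,.14);ctrl.move_linear(p,.12,r)
p=[*BTN,.14]
# yaw choice: jaw thickness along unit x
ctrl.move_linear(p,.12,[-np.pi/2,0,YAW])
print(ctrl.read_clock(),ctrl.read_eef_pos(),ctrl.read_ft_force())
snap(ctrl,'e')
f=load('side_e');im=f['frame']
g=cast(f,(190+302/4,160+176/4),.105);t=cast(f,(190+327/4,160+234/4),.105)
print('lever deg (from d pixels)',np.degrees(np.arctan2(*(t-g)[[1,0]])),'expect',np.degrees(YAW)-75)
E
```

```text
21.6667 [ 0.54580988 -0.12414271  0.13988071] [0.41641365 0.23806632 0.65413739]
lever deg (from d pixels) -80.88399641704972 expect -81.3
```

View pics/side_e.png

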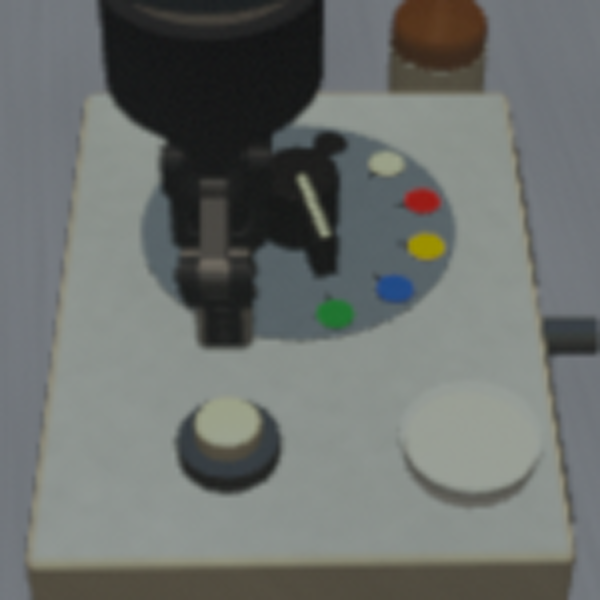

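View pics/top_e.png

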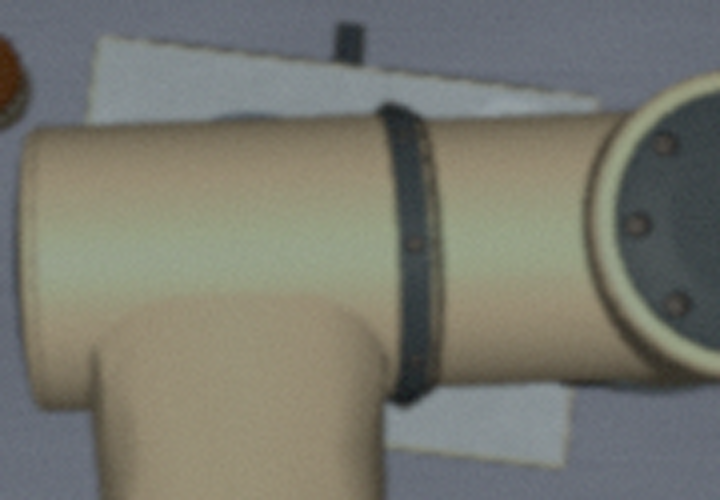

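The lever measures −80.9° against the expected −81.3°, so it rests at green. The fingers stand above the button, whose top triangulates to z ≈ 0.090. Now I press with a force watch.

```bash
python3 - <<'E'
from h import *
from cell import ctrl
b=ctrl.read_ft_force()[2];rot=[-np.pi/2,0,YAW]
ctrl.move_linear([*BTN,.097],.1,rot);log=[]
z=.097
while z>.078:
    z-=.001;ctrl.move_linear([*BTN,z],.02);f=ctrl.read_ft_force()[2]-b
    log.append((round(z,4),round(ctrl.read_eef_pos()[2],4),round(f,1)))
    if f>12:break
ctrl.dwell(.3);print(log,ctrl.read_eef_pos()[2],ctrl.read_ft_force()[2]-b,ctrl.read_clock())
snap(ctrl,'f')
E
```

```text
[(0.096, np.float64(0.0966), np.float64(1.0)), (0.095, np.float64(0.0951), np.float64(1.5)), (0.094, np.float64(0.0939), np.float64(0.6)), (0.093, np.float64(0.0929), np.float64(1.2)), (0.092, np.float64(0.0921), np.float64(1.5)), (0.091, np.float64(0.0911), np.float64(2.9)), (0.09, np.float64(0.0901), np.float64(3.1)), (0.089, np.float64(0.0891), np.float64(2.8)), (0.088, np.float64(0.0881), np.float64(3.5)), (0.087, np.float64(0.0871), np.float64(3.9)), (0.086, np.float64(0.0861), np.float64(4.2)), (0.085, np.float64(0.086), np.float64(10.3)), (0.084, np.float64(0.0859), np.float64(15.7))] 0.08588229727810023 14.990505468066631 25.9
```

View pics/side_f.png

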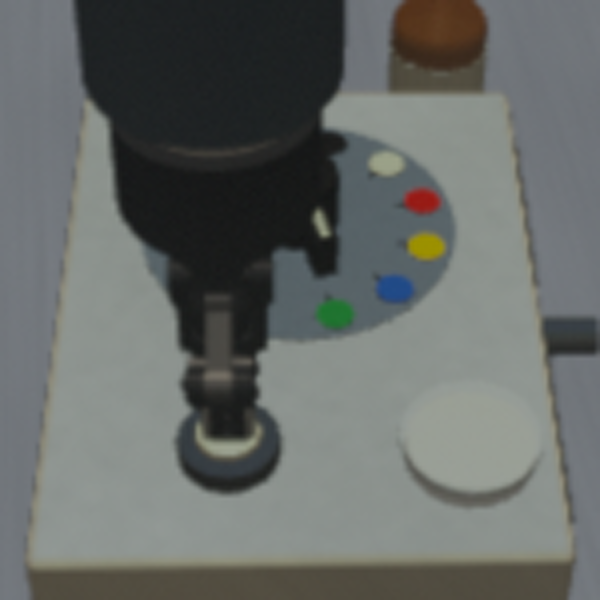

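Contact came at about z = 0.092 with spring force up to 4.2 N, then a hard stop at 0.0859. That is the full 6 mm of travel, with the fingertip on the button's face. Now I release and make the final check.

```bash
python3 - <<'E'
from h import *
from cell import ctrl
ctrl.move_linear([*BTN,.2],.12)
ctrl.move_to([.35,-.25,.3],[-np.pi/2,0,YAW]);ctrl.dwell(.3)
print(ctrl.read_clock(),ctrl.read_ft_force())
snap(ctrl,'g')
for n in('top','side'):
    a=load(n+'0')['frame'].astype(int);b=load(n+'_g')['frame'].astype(int)
    d=(np.abs(a-b).max(2)>40).astype(np.uint8)
    c,l,s,ce=cv2.connectedComponentsWithStats(d)
    print(n,[(s[i].tolist()) for i in range(1,c) if s[i,4]>8])
    cv2.imwrite(f'pics/{n}_gfull.png',b)
E
```

```text
28.4083 [-0.32469772  0.76033572 -0.58994329]
top [[263, 217, 12, 6, 20], [274, 219, 8, 5, 21], [285, 221, 14, 3, 28], [292, 222, 12, 3, 18], [338, 308, 222, 112, 4383], [359, 335, 141, 85, 8808], [514, 373, 46, 47, 1563], [356, 380, 7, 16, 28], [356, 414, 14, 6, 60]]
side [[5, 0, 22, 53, 191], [29, 0, 7, 7, 20], [45, 0, 17, 15, 121], [61, 0, 8, 17, 50], [80, 0, 6, 10, 39], [32, 6, 7, 3, 11], [82, 12, 5, 13, 18], [54, 21, 14, 20, 147], [0, 33, 81, 212, 11893], [264, 187, 5, 15, 34], [270, 188, 4, 5, 15], [264, 203, 10, 26, 101]][ WARN:0@4.904] global loadsave.cpp:1063 imwrite_ Unsupported depth image for selected encoder is fallbacked to CV_8U.
```

View pics/side_gfull.png

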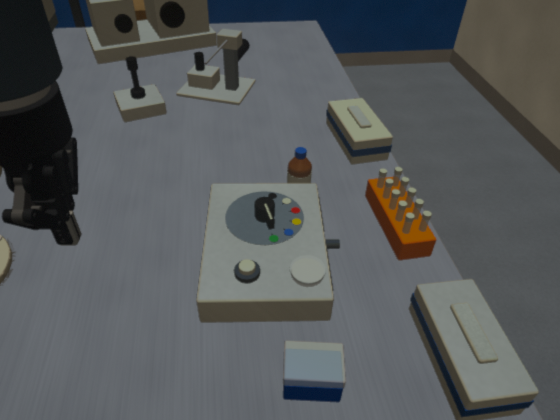

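View pics/top_g.png

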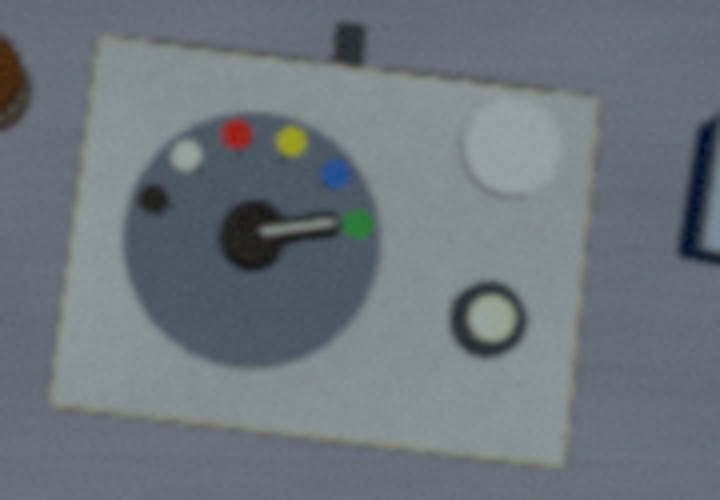

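The pointer aims straight at the green dot (357,223), the button is up again, and only the arm and the lever differ from the first pictures. Handing in.

```bash
python3 -c "
from cell import ctrl
ctrl.finish_job();print(ctrl.read_clock())"
```

```text
the job is handed in; nothing more can be done
the job is handed in; nothing more can be done
```

I pushed the selector clockwise with the closed fingertips through five clicks, from the black dot to the green one, which was the last place. The highest push I logged was about 3.3 N. I then pressed the shutter button with the same fingertips to its hard stop, about 6 mm of travel, peaking at about 16 N once it was bottomed out, and let it come back up.

**Last checks:**
- **Pointer:** before the press, the lever measured −80.9° against the −81.3° expected for the green place. The final top picture shows it aimed at the green dot.
- **Button:** it looks the same in the final pictures as at the start, so I take it as up. I did not measure its height again.
- **Loose items:** comparing before and after pictures showed changes only at the lever and the arm, so the dish, bottle and tip box stand where they did.
- **End state:** the arm is clear of everything, and the clock read 28.4 s of the 58 s allowed just before I handed in.

No check failed. The only disagreement was small: the two cameras differed by up to 2 mm on the unit's position, which is within the stated calibration.

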